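# Hang the parts tray below the bit holder

## Task

Hang the small parts tray that has the open wire hooks from the loop below the driver-bit holder on the stand, so that the two hang one below the other: both hooks over the loop's lower bar, tray level, still and clear of the bench. Leave the similar tray with the plain arched handle where it is.

Things in the scene. Friction and masses are not known exactly. Their poses are not given: they have to be found in the camera images.
- hook_tray: Tray to hang: open aluminium tray 84x84x22 mm, 0.14 kg, loose. Origin: centre of underside, z up. On its -x side an upright black grip tab, 8 mm thick in y, x -93 to -63, z 20 to 62 mm, centred on y=0. Two 4 mm wire hooks at y=+/-12 rise at x=-17 and arch over to tips at x=+17 that end at z 85 mm; mouth 30 mm wide, open downward; top z 114. Hangs level from its hooks.
- hook (a point): Point of the hook tray midway between its two hooks, at the underside of their arches, where the bar comes to rest: 110 mm straight above the tray's origin; same axes as the tray.
- lower_loop (a point): Top middle of the lower bar (6 mm round) of the loop below the bit holder, 195 mm over the bench. x points through the loop to the post's side (post x=+150, y=-70 mm; base from x=+90; stand top 352 mm up), y along the bar, z up. Loop: 86 mm wide inside, clear for 60 mm above the bar. Holder: 104 mm wide, 22 deep; swings on a pin 130 mm above. Hook on from the free -x side, x axes alike.
- arch_tray: The other tray, to be left alone: same tray and grip tab, but with a plain closed arched wire handle across it (88 mm high, along its y axis) and no hooks. Loose. Origin: centre of its underside; z up; grip tab on its -x side.

How it is judged:
By the outcome, as a careful person would: the job done as asked, in the order asked, and still so for the second after the job is handed in, with the robot touching nothing.
It also fails if it takes over 58 s, if anything falls off the work surface, if the arm or the gripper's body presses on something with over 40 N, if the wrist force passes 120 N, or if a joint passes its speed limit or range.

## Robot

A 6-joint arm with a two-finger parallel gripper is mounted at the origin on the work surface. World frame = base frame: x ahead of the robot, y to its left, z up, the work surface at z = 0. Lengths are in mm, angles in rad, forces in N, time in s.
With the tool pointing down it reaches from about 325 to 900 mm from the base axis. Payload 3.5 kg.
Tool frame: the origin (TCP) lies on the centre line of the jaws, within the pads' length; the fingertips stand 19 mm ahead of it and the grasp point (between the pads) is the TCP; z points along the fingers, x is the direction in which the jaws open and shut, and the axes are right-handed (so a half turn about z gives the same grasp; the last joint's range is limited). The gripper opens to 85 mm and grips with 20 to 120 N. Pads are 22 mm wide; open, the fingers measure 114 mm over their backs; the gripper's body (76 mm by 85 mm) begins 54 mm behind the grasp point. The pads swing forward as they close: fully open they stand 13 mm farther back than shut.
Start: joints at [-1.396, 0.276, -0.026, 1.268, 0, 1.467], TCP at [171.388, -601.039, 250.313] pointing down, gripper open.
Joint ranges: [-3.12, 3.12], [-0.85, 1.88], [-1.08, 1.24], [-1.95, 2.15], [-1.57, 1.53], [-3.14, 3.14]. Speed limits (rad/s): [2.57, 2.57, 3.14, 3.14, 3.14, 3.14].

## Interface

Orientations are given as a unit quaternion [w, x, y, z].
In Python, from cell import state, vision, manip gives the robot as it stands.
- The arm moves only by the tool carry_out, never from a script. Its argument "targets" is a list of rows, each an object of numbers: "x", "y", "z": the shift along the tool's x, y, z scaled (see below); "ax", "ay", "az": the turn, a rotation vector about the tool's x, y, z scaled (see below); "claw": the closure, from -1 (fully open) to 1 (shut), so that 0 is half open. In form: [{"x": .., "y": .., "z": .., "ax": .., "ay": .., "az": .., "claw": ..}, ...]. A call has 1 to 12 rows; each row is the pose to reach, as a shift and turn from the pose commanded when the call began, along the tool's axes at that moment; what a row does not reach only later rows make up. The controller multiplies each number of a shift by 150 mm and each number of a turn by 45 degrees. A row lasts 1/10 s, in which the tool goes at most 50 mm and 8.59 degrees, less where a joint would pass 70% of its speed; a pose out of reach is approached as far as the arm can. A call with a number of a shift or a turn outside -1 to 1 is refused whole. A call with a gripper value outside its range is refused whole. The fingers move at their own pace and stop on an object; "force" is the grip in N (left out, the last holds). Time passes only in rows, so rows that repeat a pose let the fingers close. It gives the time, the measured TCP pose, the force and the opening at its end, in the units of the state.
- state(): the state, without advancing time (a new reading comes with each control period).
- vision.snapshot(name): name is "scene" or "top" or "wrist"; returns a dict with "frame" (384x512x3 uint8, red, green, blue), "mtx" (3x3 intrinsics, pixels), "distortion" ([k1, k2, p1, p2, k3] as OpenCV has them; the pictures are not rectified), "pose" (4x4, takes a point from camera to world coordinates); the wrist camera has in their place "T_tool_cam" (4x4, takes a point from camera to tool coordinates, whose origin is the TCP and whose axes are the tool frame's). Camera axes: x right, y down, z forward; pixel columns grow to the right and rows downward; lengths in mm; the calibration is good to about 2 mm. A picture is of the moment at which its call begins: read the wrist's pose just before it. There is no depth.
- manip.finish_job(): hands the job in, once; it reports no verdict.
The state is a dict: "t": time; "joint_positions": joint angles; "qd": joint speeds; "tau": joint torques, N m; "tcp_pos": TCP position; "eef_rot": TCP orientation; "ft_force": force on the tool from outside, world axes, zero at the start; "ft_torque": the same for the moment, N m; "gripper_width": finger opening in mm.
Only numpy, scipy, OpenCV 4.12 (cv2) and the standard library are available. Lean on these libraries where they do the work, as an engineer would, in place of code of your own. Each camera call takes 0.05 s, during which the arm holds its last target.

## Working session

There is one attempt and no reset: what is moved stays moved. The work goes in short steps, Python scripts to look and compute and a tool call to move; the robot and the scene stay as the last step left them, time stands still between calls to the robot, and variables do not carry over. Pictures are saved under pics/ and viewed, and the job is handed in when it is done.

Besides the shell and the picture viewer there is one more tool, called after "Request:" by a JSON object that holds its "method" and its "body". carry_out: Moves the arm, as the interface text tells. Shifts and turns lie within -1 to 1; 1 stands for 150 mm of shift or 45 degrees of turn. Its arguments: {"type":"object","properties":{"targets":{"type":"array","items":{"type":"object","properties":{"x":{"type":"number","minimum":-1,"maximum":1},"y":{"type":"number","minimum":-1,"maximum":1},"z":{"type":"number","minimum":-1,"maximum":1},"ax":{"type":"number","minimum":-1,"maximum":1},"ay":{"type":"number","minimum":-1,"maximum":1},"az":{"type":"number","minimum":-1,"maximum":1},"claw":{"type":"number"}}}},"force":{"type":"number"}},"required":["targets"]}

```bash
mkdir -p pics; ls
python3 - <<'E'
from cell import state, vision
import cv2,pickle
s=state();print(s)
d={}
for n in ["scene","top","wrist"]:
    v=vision.snapshot(n);d[n]=v
    cv2.imwrite(f"pics/a_{n}.png",v["frame"][:,:,::-1])
    print(n,v["mtx"],v["distortion"],v.get("pose",v.get("T_tool_cam")))
pickle.dump((s,d),open("a.pkl","wb"))
E
```

```text
pics
{'t': 0.0, 'joint_positions': array([-1.39637037e+00,  2.77155336e-01, -2.79308433e-02,  1.26794607e+00,
        3.91229055e-05,  1.46739860e+00]), 'qd': array([ 0.00196514, -0.0008067 , -0.00040005, -0.00079206, -0.00208036,
        0.00069389]), 'tau': array([-2.15744993e-03, -4.45507228e+01,  2.95202762e+01,  1.62403705e-02,
       -1.99179735e-04, -1.39773573e-05]), 'tcp_pos': array([ 171.28791672, -600.30252546,  249.12220973]), 'eef_rot': array([-7.76265384e-04,  7.98204797e-01, -6.02385136e-01, -8.04756071e-04]), 'ft_force': array([-0.24614843,  0.33755256, -0.16384343]), 'ft_torque': array([-0.03047735, -0.01607519,  0.02179785]), 'gripper_width': 85.4020091771908}
scene [[411.08779945   0.         249.76713964]
 [  0.         411.08779945 188.52841666]
 [  0.           0.           1.        ]] [-0.08384251  0.          0.          0.          0.        ] [[-1.84824071e-01  7.31846457e-01 -6.55927455e-01  1.24590450e+03]
 [ 9.82769902e-01  1.38882796e-01 -1.21962653e-01  7.23062840e+01]
 [ 1.83910374e-03 -6.67167394e-01 -7.44905555e-01  8.95191182e+02]
 [ 0.00000000e+00
[... 276 characters left out ...]
1  1.81281862e-01  3.91809087e+02]
 [-9.99792464e-01 -1.06172509e-02  1.73868786e-02 -6.33185676e+01]
 [-1.51724496e-02 -1.81480615e-01 -9.83277470e-01  1.04945818e+03]
 [ 0.00000000e+00  0.00000000e+00  0.00000000e+00  1.00000000e+00]]
wrist [[287.99369088   0.         255.85215749]
 [  0.         287.99369088 189.25816938]
 [  0.           0.           1.        ]] [-0.03585782  0.          0.          0.          0.        ] [[ 9.99999122e-01  1.04903403e-03  8.10124930e-04  9.46405111e-01]
 [-1.23963178e-03  9.56567070e-01  2.91509699e-01 -7.33360157e+01]
 [-4.69135234e-04 -2.91510447e-01  9.56567530e-01 -1.23366653e+02]
 [ 0.00000000e+00  0.00000000e+00  0.00000000e+00  1.00000000e+00]]
```

View pics/a_scene.png

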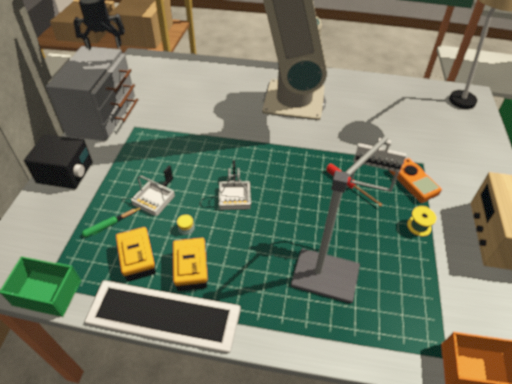

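View pics/a_top.png

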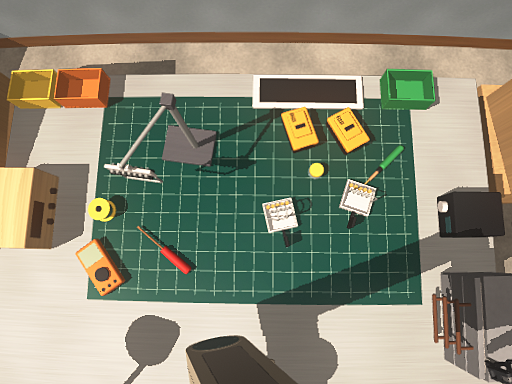

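View pics/a_wrist.png

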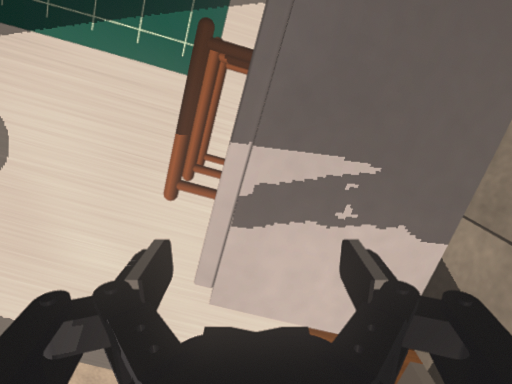

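Run:
```python
import cv2
t=cv2.imread("pics/a_top.png");s=cv2.imread("pics/a_scene.png")
cv2.imwrite("pics/b1.png",cv2.resize(t[165:260,245:395],None,fx=5,fy=5,interpolation=cv2.INTER_CUBIC))
cv2.imwrite("pics/b2.png",cv2.resize(t[85:195,90:230],None,fx=5,fy=5,interpolation=cv2.INTER_CUBIC))
cv2.imwrite("pics/b3.png",cv2.resize(s[155:225,120:260],None,fx=5,fy=5,interpolation=cv2.INTER_CUBIC))
cv2.imwrite("pics/b4.png",cv2.resize(s[130:300,280:420],None,fx=3.5,fy=3.5,interpolation=cv2.INTER_CUBIC))
```

```text
(no output)
```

View pics/b1.png

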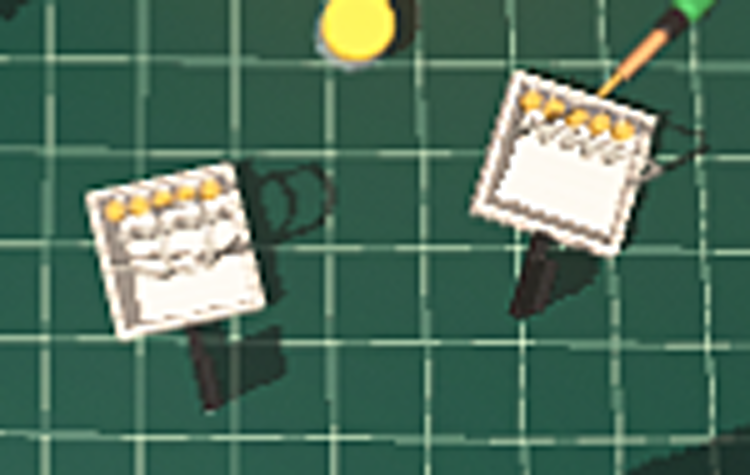

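View pics/b2.png

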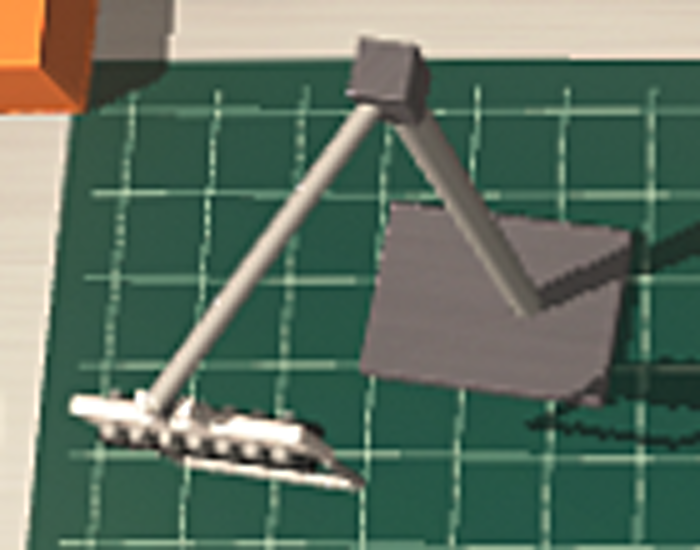

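View pics/b3.png

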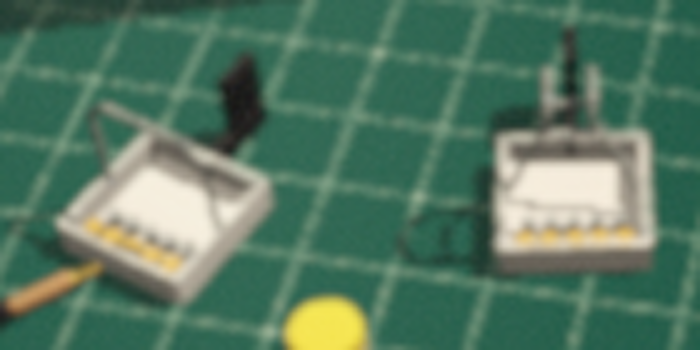

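View pics/b4.png

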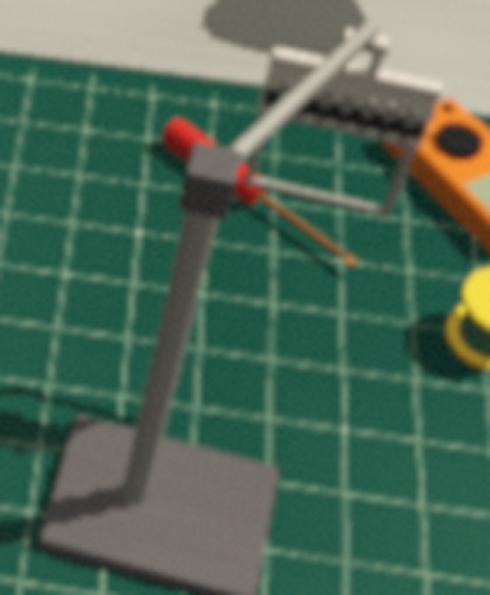

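```bash
cat > h.py <<'E'
import numpy as np,cv2,pickle
from scipy.optimize import least_squares
from scipy.spatial.transform import Rotation as R
def proj(v,P,pose=None):
    T=np.linalg.inv(v["pose"] if pose is None else pose)
    r,_=cv2.Rodrigues(T[:3,:3])
    return cv2.projectPoints(np.asarray(P,float).reshape(-1,1,3),r,T[:3,3],v["mtx"],v["distortion"])[0].reshape(-1,2)
def wpose(s,v):
    T=np.eye(4);q=s["eef_rot"];T[:3,:3]=R.from_quat([q[1],q[2],q[3],q[0]]).as_matrix();T[:3,3]=s["tcp_pos"]
    return T@v["T_tool_cam"]
def ray(v,uv,z,pose=None):
    p=v["pose"] if pose is None else pose
    n=cv2.undistortPoints(np.array([[uv]],float),v["mtx"],v["distortion"])[0,0]
    d=p[:3,:3]@np.array([n[0],n[1],1]);return p[:3,3]+d*(z-p[2,3])/d[2]
def loc(q,P):
    c,s=np.cos(q[2]),np.sin(q[2]);P=np.asarray(P,float)
    return np.c_[q[0]+c*P[:,0]-s*P[:,1],q[1]+s*P[:,0]+c*P[:,1],P[:,2]]
def fit(obs,q0):  # obs: list of (view,pose,localpts,uv)
    f=lambda q:np.concatenate([(proj(v,loc(q,P),po)-uv).ravel() for v,po,P,uv in obs])
    r=least_squares(f,q0,x_scale=[10,10,.1]);return r.x,r.fun.reshape(-1,2)
E
python3 - <<'E'
from h import *
s,d=pickle.load(open("a.pkl","rb"));t=d["top"];sc=d["scene"]
u=lambda L,o,f:np.array(L,float)/f+np.array(o)-0.4
P=[[42,42,22],[42,-42,22],[-42,-42,22],[-42,42,22],[-93,0,62]]
uv=u([[88,190],[232,165],[265,305],[125,338],[210,408]],(245,165),5)
c=ray(t,uv[:4].mean(0),22);print(c)
q,e=fit([(t,None,np.array(P,float),uv)],[c[0],c[1],0.2]);print("top only",q,e.round(1).tolist())
uvs=u([[650,250],[497,250],[503,135],[648,132]],(120,155),5)
# scene image: right=+y ; bottom=+x
q2,e=fit([(t,None,np.array(P,float),uv),(sc,None,np.array([[42,42,22],[42,-42,22],[-42,-42,22],[-42,42,22]],float),uvs)],q);print("both",q2,e.round(1).tolist())
# loop, frame origin z: bench
pt=u([[360,485],[530,308]],(90,85),5); Pt=np.array([[0,-46,192],[150,-70,12]],float)
ps=u([[390,210],[135,495]],(280,130),3.5);Ps=np.array([[0,46,192],[150,-70,12]],float)
print("rays",ray(t,pt[0],192),ray(sc,ps[0],192),ray(t,pt[1],12),ray(sc,ps[1],12))
q,e=fit([(t,None,Pt,pt),(sc,None,Ps,ps)],[500,250,0]);print("loop",q,e.round(1).tolist())
E
```

```text
[ 498.54301938 -114.98869356   22.        ]
top only [ 4.98960577e+02 -1.14251640e+02  2.08501323e-01] [[0.3, 0.3], [0.1, -0.4], [-0.3, 0.3], [-1.2, -0.5], [1.0, 0.2]]
both [ 4.99351404e+02 -1.12482134e+02  2.10298219e-01] [[-0.3, 0.2], [-0.5, -0.5], [-0.9, 0.1], [-1.8, -0.6], [0.4, 0.0], [-0.6, -1.2], [-0.5, -0.7], [-0.9, 0.0], [-0.9, 0.1]]
rays [557.77732897 183.14429723 192.        ] [568.97814409 279.25810161 192.        ] [702.02591276 138.3256131   12.        ] [704.36159387 143.17153151  12.        ]
loop [ 5.63991562e+02  2.31090402e+02 -1.34410310e-01] [[-0.9, -0.0], [-1.1, -0.4], [-1.1, 0.2], [-0.6, -0.5]]
```

```bash
cat > plan.py <<'E'
import sys
from h import *
from cell import state
def plan(pos,yaw,tilt=None):
    "yaw= angle of local x (tool y) in world; tool z down"
    s=state();q=s["eef_rot"];R0=R.from_quat([q[1],q[2],q[3],q[0]])
    c,n=np.cos(yaw),np.sin(yaw)
    Rt=R.from_matrix(np.array([[-n,c,0],[c,n,0],[0,0,-1.]]))
    dp=R0.inv().apply(np.array(pos)-s["tcp_pos"])/150
    rv=(R0.inv()*Rt).as_rotvec(degrees=True)/45
    print("t",round(s["t"],2),"tcp",s["tcp_pos"].round(1),"F",s["ft_force"].round(1),"w",round(s["gripper_width"],1),"j",s["joint_positions"].round(2))
    print("shift",dp.round(4),"turn",rv.round(4))
if __name__=="__main__":
    a=[float(x) for x in sys.argv[1:]];plan(a[:3],a[3])
E
python3 plan.py 400 -135 290 0.21
```

```text
t 0.15 tcp [ 171.3 -600.5  249.4] F [ 0.3 -0.3  0.1] w 85.3 j [-1.4   0.28 -0.03  1.27  0.    1.47]
shift [-2.5666 -2.3172 -0.2657] turn [-3.6000e-03 -3.0000e-04 -3.9138e+00]
```

Request:
{"method": "carry_out", "body": {"targets": [{"x":-0.65,"y":-0.58,"z":-0.2,"az":-0.98,"claw":-1},{"x":-0.65,"y":-0.58,"z":-0.2,"az":-0.98,"claw":-1},{"x":-0.65,"y":-0.58,"z":-0.2,"az":-0.98,"claw":-1},{"x":-0.65,"y":-0.58,"z":-0.2,"az":-0.98,"claw":-1},{"x":-0.65,"y":-0.58,"z":-0.2,"az":-0.98,"claw":-1},{"x":-0.65,"y":-0.58,"z":-0.2,"az":-0.98,"claw":-1}], "force": 60}}

```text
schema error: expected keys x, y, z, ax, ay, az, claw
```

```bash
python3 plan.py 400 -135 290 0.21
```

```text
t 0.15 tcp [ 171.3 -600.5  249.4] F [ 0.3 -0.3  0.1] w 85.3 j [-1.4   0.28 -0.03  1.27  0.    1.47]
shift [-2.5666 -2.3172 -0.2657] turn [-3.6000e-03 -3.0000e-04 -3.9138e+00]
```

Request:
{"method": "carry_out", "body": {"targets": [{"x":-0.65,"y":-0.58,"z":-0.2,"ax":0,"ay":0,"az":-0.98,"claw":-1},{"x":-0.65,"y":-0.58,"z":-0.2,"ax":0,"ay":0,"az":-0.98,"claw":-1},{"x":-0.65,"y":-0.58,"z":-0.2,"ax":0,"ay":0,"az":-0.98,"claw":-1},{"x":-0.65,"y":-0.58,"z":-0.2,"ax":0,"ay":0,"az":-0.98,"claw":-1},{"x":-0.65,"y":-0.58,"z":-0.2,"ax":0,"ay":0,"az":-0.98,"claw":-1},{"x":-0.65,"y":-0.58,"z":-0.2,"ax":0,"ay":0,"az":-0.98,"claw":-1}], "force": 60}}

```text
t: 0.75
tcp_pos: [228.5, -482.9, 280.2]
eef_rot: [-0.0, 0.966, -0.258, -0.0]
ft_force: [-0.3, -0.4, -0.4]
gripper_width: 85.4
```

```bash
python3 plan.py 400 -135 290 0.21
```

```text
t 0.75 tcp [ 228.5 -482.9  280.2] F [-0.3 -0.4 -0.4] w 85.4 j [-1.25  0.1  -0.18  1.29 -0.    0.84]
shift [-0.1649 -2.5805 -0.0648] turn [-3.0000e-04 -0.0000e+00 -2.9319e+00]
```

Request:
{"method": "carry_out", "body": {"targets": [{"x":-0.05,"y":-0.85,"z":-0.03,"ax":0,"ay":0,"az":-0.98,"claw":-1},{"x":-0.05,"y":-0.85,"z":-0.03,"ax":0,"ay":0,"az":-0.98,"claw":-1},{"x":-0.05,"y":-0.85,"z":-0.03,"ax":0,"ay":0,"az":-0.98,"claw":-1},{"x":-0.05,"y":-0.85,"z":-0.03,"ax":0,"ay":0,"az":-0.98,"claw":-1},{"x":-0.05,"y":-0.85,"z":-0.03,"ax":0,"ay":0,"az":-0.98,"claw":-1},{"x":-0.05,"y":-0.85,"z":-0.03,"ax":0,"ay":0,"az":-0.98,"claw":-1}]}}

```text
t: 1.35
tcp_pos: [285.5, -369.0, 284.6]
eef_rot: [-0.0, 0.992, 0.122, -0.0]
ft_force: [0.4, -0.5, -0.4]
gripper_width: 85.6
```

```bash
python3 plan.py 400 -135 290 0.21
```

```text
t 1.35 tcp [ 285.5 -369.   284.6] F [ 0.4 -0.5 -0.4] w 85.6 j [-1.05 -0.02 -0.3   1.3  -0.    0.27]
shift [ 1.1189 -1.328  -0.0356] turn [-5.0000e-04 -2.0000e-04 -1.9551e+00]
```

Request:
{"method": "carry_out", "body": {"targets": [{"x":0.56,"y":-0.66,"z":-0.02,"ax":0,"ay":0,"az":-0.98,"claw":-1},{"x":0.56,"y":-0.66,"z":-0.02,"ax":0,"ay":0,"az":-0.98,"claw":-1},{"x":0.56,"y":-0.66,"z":-0.02,"ax":0,"ay":0,"az":-0.98,"claw":-1},{"x":0.56,"y":-0.66,"z":-0.02,"ax":0,"ay":0,"az":-0.98,"claw":-1},{"x":0.56,"y":-0.66,"z":-0.02,"ax":0,"ay":0,"az":-0.98,"claw":-1},{"x":0.56,"y":-0.66,"z":-0.02,"ax":0,"ay":0,"az":-0.98,"claw":-1}]}}

```text
t: 1.95
tcp_pos: [342.9, -252.7, 287.7]
eef_rot: [-0.0, 0.874, 0.485, -0.0]
ft_force: [0.0, 0.2, 0.0]
gripper_width: 85.2
```

```bash
python3 plan.py 395 -136 240 0.21
```

```text
t 1.95 tcp [ 342.9 -252.7  287.7] F [0.  0.2 0. ] w 85.2 j [-0.79 -0.1  -0.36  1.31  0.   -0.23]
shift [ 0.8439 -0.1168  0.318 ] turn [-3.000e-04 -2.000e-04 -9.772e-01]
```

Request:
{"method": "carry_out", "body": {"targets": [{"x":0.84,"y":-0.117,"z":0.318,"ax":0,"ay":0,"az":-0.977,"claw":-1},{"x":0.84,"y":-0.117,"z":0.318,"ax":0,"ay":0,"az":-0.977,"claw":-1},{"x":0.84,"y":-0.117,"z":0.318,"ax":0,"ay":0,"az":-0.977,"claw":-1},{"x":0.84,"y":-0.117,"z":0.318,"ax":0,"ay":0,"az":-0.977,"claw":-1},{"x":0.84,"y":-0.117,"z":0.318,"ax":0,"ay":0,"az":-0.977,"claw":-1},{"x":0.84,"y":-0.117,"z":0.318,"ax":0,"ay":0,"az":-0.977,"claw":-1},{"x":0.84,"y":-0.117,"z":0.318,"ax":0,"ay":0,"az":-0.977,"claw":-1},{"x":0.84,"y":-0.117,"z":0.318,"ax":0,"ay":0,"az":-0.977,"claw":-1}]}}

```text
t: 2.75
tcp_pos: [394.3, -136.8, 240.2]
eef_rot: [0.0, 0.63, 0.777, 0.0]
ft_force: [-0.6, -0.3, 0.4]
gripper_width: 85.5
```

```bash
cat > snap.py <<'E'
import sys
from h import *
from cell import state,vision
n=sys.argv[1];out={}
for c in sys.argv[2:]:
    s=state();v=vision.snapshot(c);out[c]=(s,v);cv2.imwrite(f"pics/{n}_{c}.png",v["frame"][:,:,::-1])
pickle.dump(out,open(n+".pkl","wb"))
E
python3 plan.py 421 -130 45 0.21; python3 snap.py c wrist
```

```text
t 2.75 tcp [ 394.3 -136.8  240.2] F [-0.6 -0.3  0.4] w 85.5 j [-0.49 -0.09 -0.46  1.21  0.   -0.7 ]
shift [0.0079 0.1836 1.3011] turn [ 0.0001  0.     -0.0028]
```

View pics/c_wrist.png

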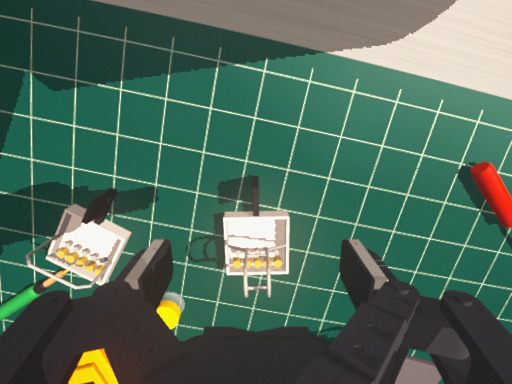

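Run:
```python
import cv2
t=cv2.imread("pics/c_wrist.png")
cv2.imwrite("pics/c1.png",cv2.resize(t[165:305,190:310],None,fx=5,fy=4.2857 if 0 else 5,interpolation=cv2.INTER_CUBIC)[:600] )
```

```text
(no output)
```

View pics/c1.png

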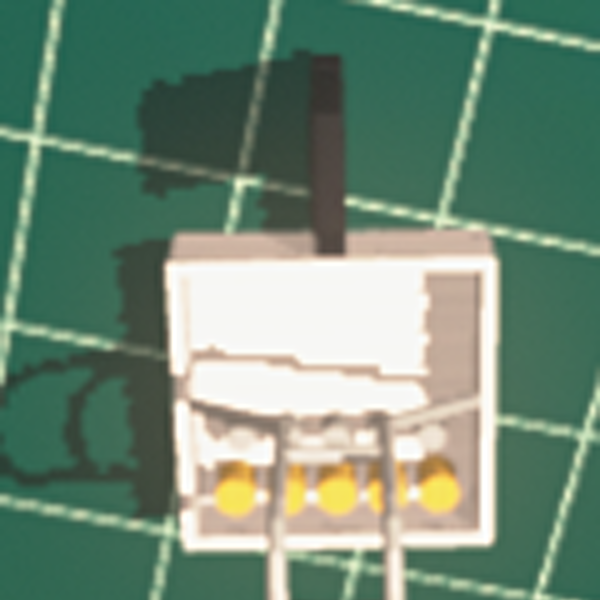

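Run:
```python
from h import *
s,v=pickle.load(open("c.pkl","rb"))["wrist"];po=wpose(s,v)
P=np.array([[-42,-42,22],[-42,42,22],[42,42,22],[42,-42,22],[-93,0,62]],float)
uv=np.array([[167,262],[497,258],[494,545],[183,550],[327,112]])/5+[190,165]-.4
q,e=fit([(v,po,P,uv)],[499,-113,.21]);print(q,e.round(1).tolist())
print(loc(q,[[-80,0,45]]))
```

```text
[ 4.99277833e+02 -1.14643115e+02  2.28701066e-01] [[0.1, 0.3], [-0.1, -0.1], [-0.4, -0.3], [0.3, -0.3], [0.1, 0.3]]
[[ 421.36089734 -132.78012324   45.        ]]
```

```bash
python3 plan.py 420.5 -133 100 0.2287
```

```text
t 2.8 tcp [ 394.3 -136.8  240.2] F [ 0.2  0.1 -0.3] w 85.3 j [-0.49 -0.09 -0.46  1.21  0.   -0.7 ]
shift [-0.0111  0.1761  0.9346] turn [ 0.0001  0.0001 -0.0255]
```

Request:
{"method": "carry_out", "body": {"targets": [{"x":-0.011,"y":0.176,"z":0.5,"ax":0,"ay":0,"az":-0.0255,"claw":-1},{"x":-0.011,"y":0.176,"z":0.93,"ax":0,"ay":0,"az":-0.0255,"claw":-1},{"x":-0.011,"y":0.176,"z":0.93,"ax":0,"ay":0,"az":-0.0255,"claw":-1},{"x":-0.011,"y":0.176,"z":0.93,"ax":0,"ay":0,"az":-0.0255,"claw":-1},{"x":-0.011,"y":0.176,"z":0.93,"ax":0,"ay":0,"az":-0.0255,"claw":-1},{"x":-0.011,"y":0.176,"z":0.93,"ax":0,"ay":0,"az":-0.0255,"claw":-1}]}}

```text
t: 3.4
tcp_pos: [422.2, -133.5, 103.0]
eef_rot: [0.002, 0.621, 0.784, 0.0]
ft_force: [0.2, 0.2, -0.3]
gripper_width: 85.1
```

```bash
python3 plan.py 420.5 -133 45 0.2287
```

```text
t 3.4 tcp [ 422.2 -133.5  103. ] F [ 0.2  0.2 -0.3] w 85.1 j [-0.45  0.09 -0.6   0.88 -0.   -0.68]
shift [ 0.007  -0.0115  0.3864] turn [0.004  0.0033 0.0036]
```

Request:
{"method": "carry_out", "body": {"targets": [{"x":0,"y":0,"z":0.37,"ax":0,"ay":0,"az":0,"claw":-1},{"x":0,"y":0,"z":0.37,"ax":0,"ay":0,"az":0,"claw":-1},{"x":0,"y":0,"z":0.37,"ax":0,"ay":0,"az":0,"claw":-1},{"x":0,"y":0,"z":0.37,"ax":0,"ay":0,"az":0,"claw":-1},{"x":0,"y":0,"z":0.37,"ax":0,"ay":0,"az":0,"claw":-1}]}}

```text
t: 3.9
tcp_pos: [422.3, -133.4, 47.2]
eef_rot: [0.002, 0.62, 0.784, 0.0]
ft_force: [0.6, 0.2, 0.6]
gripper_width: 85.1
```

```bash
python3 plan.py 420.5 -133 45 0.2287;python3 snap.py d wrist
```

```text
t 3.9 tcp [ 422.3 -133.4   47.2] F [0.6 0.2 0.6] w 85.1 j [-0.45  0.17 -0.65  0.75 -0.   -0.68]
shift [ 0.0051 -0.0113  0.0149] turn [0.0042 0.0034 0.0048]
```

View pics/d_wrist.png

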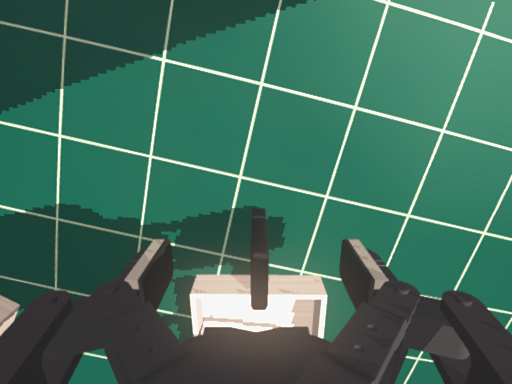

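Request:
{"method": "carry_out", "body": {"targets": [{"x":0.005,"y":-0.011,"z":0.015,"ax":0.004,"ay":0.003,"az":0.004,"claw":-1},{"x":0.005,"y":-0.011,"z":0.015,"ax":0.004,"ay":0.003,"az":0.004,"claw":1},{"x":0.005,"y":-0.011,"z":0.015,"ax":0.004,"ay":0.003,"az":0.004,"claw":1},{"x":0.005,"y":-0.011,"z":0.015,"ax":0.004,"ay":0.003,"az":0.004,"claw":1},{"x":0.005,"y":-0.011,"z":0.015,"ax":0.004,"ay":0.003,"az":0.004,"claw":1},{"x":0.005,"y":-0.011,"z":0.015,"ax":0.004,"ay":0.003,"az":0.004,"claw":1},{"x":0.005,"y":-0.011,"z":0.015,"ax":0.004,"ay":0.003,"az":0.004,"claw":1},{"x":0.005,"y":-0.011,"z":0.015,"ax":0.004,"ay":0.003,"az":0.004,"claw":1},{"x":0.005,"y":-0.011,"z":0.015,"ax":0.004,"ay":0.003,"az":0.004,"claw":1},{"x":0.005,"y":-0.011,"z":0.015,"ax":0.004,"ay":0.003,"az":0.004,"claw":1}], "force": 60}}

```text
t: 4.95
tcp_pos: [418.7, -132.2, 42.9]
eef_rot: [-0.002, 0.622, 0.783, -0.001]
ft_force: [1.1, -0.5, 1.0]
gripper_width: 7.1
```

```bash
python3 plan.py 420.5 -133 80 0.2287
```

```text
t 4.95 tcp [ 418.7 -132.2   42.9] F [ 1.1 -0.5  1. ] w 7.1 j [-0.45  0.17 -0.66  0.74 -0.   -0.68]
shift [-0.0072  0.0098 -0.2473] turn [-0.0042 -0.0025  0.0009]
```

Request:
{"method": "carry_out", "body": {"targets": [{"x":0,"y":0,"z":-0.1,"ax":0,"ay":0,"az":0,"claw":1},{"x":0,"y":0,"z":-0.25,"ax":0,"ay":0,"az":0,"claw":1},{"x":0,"y":0,"z":-0.45,"ax":0,"ay":0,"az":0,"claw":1},{"x":0,"y":0,"z":-0.65,"ax":0,"ay":0,"az":0,"claw":1},{"x":0,"y":0,"z":-0.8,"ax":0,"ay":0,"az":0,"claw":1},{"x":0,"y":0,"z":-0.85,"ax":0,"ay":0,"az":0,"claw":1},{"x":0,"y":0,"z":-0.85,"ax":0,"ay":0,"az":0,"claw":1}]}}

```text
t: 5.65
tcp_pos: [419.7, -132.5, 170.9]
eef_rot: [-0.001, 0.621, 0.783, -0.0]
ft_force: [-0.6, -0.3, -1.8]
gripper_width: 7.4
```

```bash
python3 plan.py 385 255 172 -0.13; python3 snap.py e wrist scene top
```

```text
t 5.65 tcp [ 419.7 -132.5  170.9] F [-0.6 -0.3 -1.8] w 7.4 j [-0.45  0.01 -0.52  1.05  0.   -0.68]
shift [ 2.5679  0.3629 -0.0043] turn [-0.0024 -0.0014  0.4579]
```

View pics/e_wrist.png

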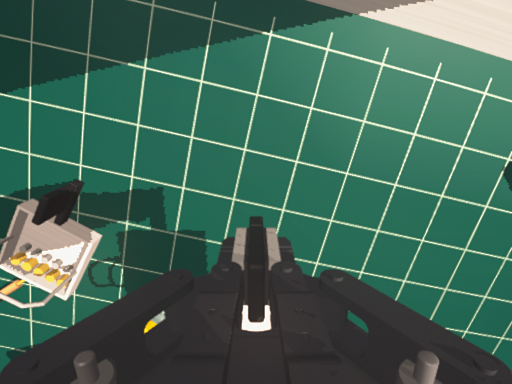

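View pics/e_scene.png

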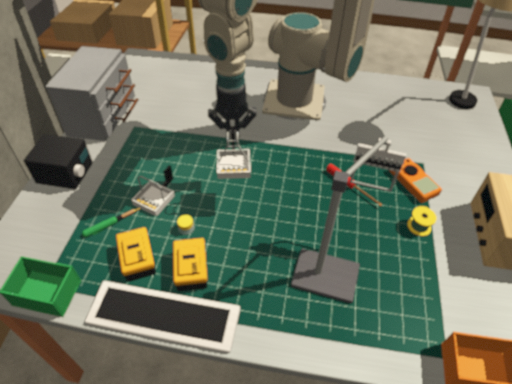

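Request:
{"method": "carry_out", "body": {"targets": [{"x":0.25,"y":0.0,"z":0,"ax":0,"ay":0,"az":0.04,"claw":1},{"x":0.5,"y":0.0,"z":0,"ax":0,"ay":0,"az":0.08,"claw":1},{"x":0.75,"y":0.0,"z":0,"ax":0,"ay":0,"az":0.12,"claw":1},{"x":0.95,"y":0.0,"z":0,"ax":0,"ay":0,"az":0.16,"claw":1},{"x":0.95,"y":0.0,"z":0,"ax":0,"ay":0,"az":0.16,"claw":1}]}}

```text
t: 6.3
tcp_pos: [383.6, 9.4, 168.6]
eef_rot: [-0.005, 0.668, 0.744, -0.002]
ft_force: [0.0, -0.3, -1.9]
gripper_width: 7.0
```

```bash
python3 plan.py 351 259 172 -0.13
```

```text
t 6.3 tcp [383.6   9.4 168.6] F [ 0.  -0.3 -1.9] w 7.0 j [-0.15 -0.09 -0.62  1.06  0.   -0.25]
shift [ 1.678  -0.037  -0.0143] turn [-0.0113 -0.0046  0.3028]
```

Request:
{"method": "carry_out", "body": {"targets": [{"x":0.25,"y":0.0,"z":0,"ax":0,"ay":0,"az":0.04,"claw":1},{"x":0.5,"y":0.0,"z":0,"ax":0,"ay":0,"az":0.08,"claw":1},{"x":0.7,"y":0.0,"z":0,"ax":-0.005,"ay":0,"az":0.12,"claw":1},{"x":0.84,"y":0.0,"z":0,"ax":-0.01,"ay":0,"az":0.16,"claw":1},{"x":0.84,"y":0.0,"z":0,"ax":-0.01,"ay":0,"az":0.16,"claw":1}]}}

```text
t: 6.8
tcp_pos: [372.7, 133.0, 169.7]
eef_rot: [-0.0, 0.714, 0.701, 0.001]
ft_force: [0.4, -0.7, -0.5]
gripper_width: 7.5
```

```bash
python3 plan.py 351 259 172 -0.13
```

```text
t 6.8 tcp [372.7 133.  169.7] F [ 0.4 -0.7 -0.5] w 7.5 j [ 0.18 -0.08 -0.6   1.05  0.    0.2 ]
shift [ 0.8369 -0.1603 -0.0136] turn [ 0.0023 -0.0029  0.1419]
```

Request:
{"method": "carry_out", "body": {"targets": [{"x":0.25,"y":-0.05,"z":0,"ax":0,"ay":0,"az":0.04,"claw":1},{"x":0.5,"y":-0.1,"z":0,"ax":0,"ay":0,"az":0.08,"claw":1},{"x":0.7,"y":-0.14,"z":0,"ax":0,"ay":0,"az":0.12,"claw":1},{"x":0.84,"y":-0.16,"z":0,"ax":0,"ay":0,"az":0.142,"claw":1},{"x":0.84,"y":-0.16,"z":0,"ax":0,"ay":0,"az":0.142,"claw":1},{"x":0.84,"y":-0.16,"z":0,"ax":0,"ay":0,"az":0.142,"claw":1},{"x":0.84,"y":-0.16,"z":0,"ax":0,"ay":0,"az":0.142,"claw":1}]}}

```text
t: 7.5
tcp_pos: [352.4, 257.0, 170.5]
eef_rot: [0.001, 0.753, 0.658, 0.001]
ft_force: [-0.1, -0.1, -1.0]
gripper_width: 7.0
```

```bash
python3 plan.py 385 255 172 -0.13; python3 snap.py f wrist scene top
python3 - <<'E'
import cv2
t=cv2.imread("pics/f_top.png");s=cv2.imread("pics/f_scene.png")
cv2.imwrite("pics/f1.png",cv2.resize(t[110:230,90:220],None,fx=5,fy=5,interpolation=cv2.INTER_CUBIC))
cv2.imwrite("pics/f2.png",cv2.resize(s[100:220,300:430],None,fx=5,fy=5,interpolation=cv2.INTER_CUBIC))
E
```

```text
t 7.5 tcp [352.4 257.  170.5] F [-0.1 -0.1 -1. ] w 7.0 j [ 0.48 -0.   -0.53  1.04 -0.    0.62]
shift [ 0.0162  0.2171 -0.0095] turn [ 0.0038 -0.0013 -0.0058]
```

View pics/f_wrist.png

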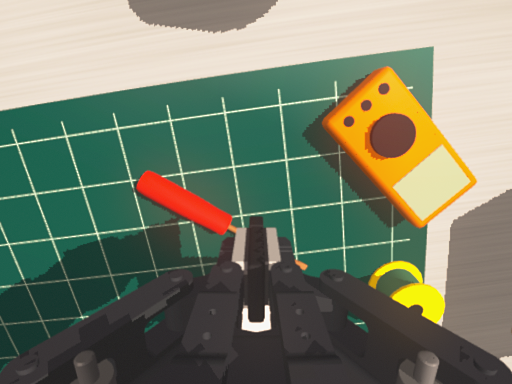

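View pics/f1.png

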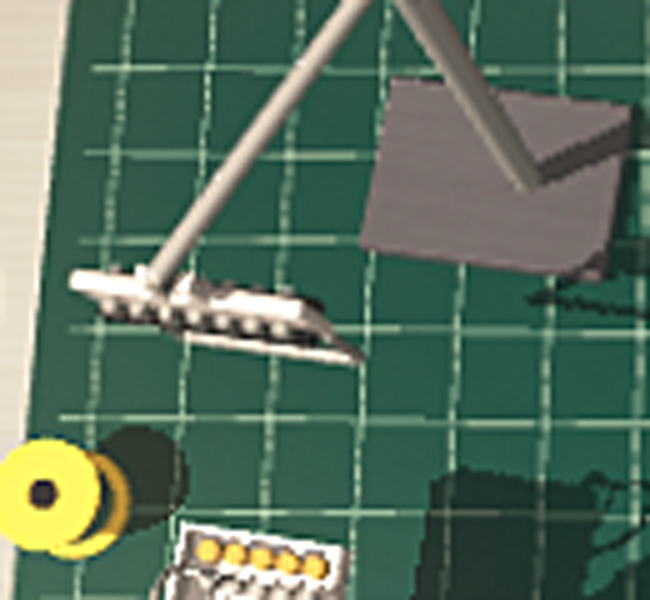

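View pics/f2.png

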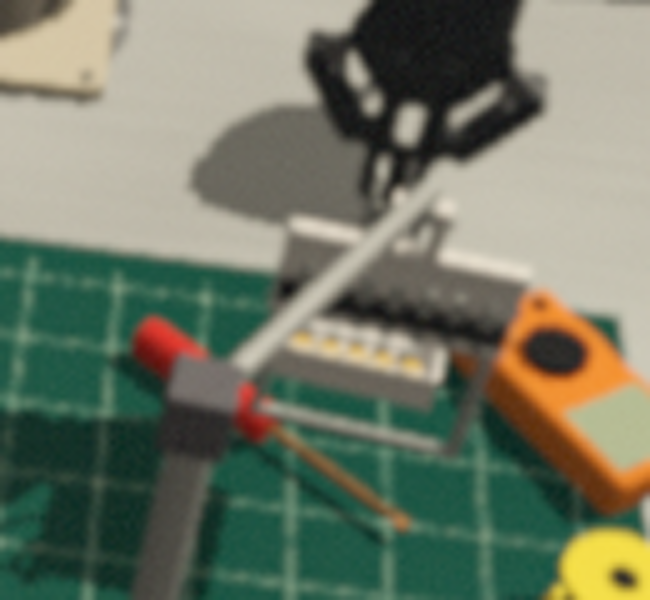

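Run:
```python
from h import *
D=pickle.load(open("f.pkl","rb"));s,t=D["top"];sc=D["scene"][1]
q=s["eef_rot"];Rt=R.from_quat([q[1],q[2],q[3],q[0]]).as_matrix();yaw=np.arctan2(Rt[1,1],Rt[0,1]);print("yaw",yaw,s["tcp_pos"])
ot=np.array([[182,525],[348,548]])/5+[90,110]-.4
os_=np.array([[440,375],[283,345],[432,410],[275,378]])/5+[300,100]-.4
P=lambda p:(np.array([[p[0],0,p[2]] ])+0)
# fit pitch droop & x,y,z offset ; rotation about local y at tcp
pts=np.array([[42,42,22],[42,-42,22],[42,42,0],[42,-42,0]],float)
def world(p):
    dx,dy,dz,pit,dyaw=p
    L=pts+[82+dx,dy,-43+dz]
    L=R.from_euler('y',pit).apply(L)
    return loc([s["tcp_pos"][0],s["tcp_pos"][1],yaw+dyaw],L)+[0,0,s["tcp_pos"][2]]
def f(p):
    W=world(p);return np.r_[(proj(t,W[:2])-ot).ravel(),(proj(sc,W)-os_).ravel(),np.array(p)*[.15,.15,.3,5,5]]
print("nominal",f([0]*5)[:12].reshape(-1,2).round(1).tolist())
r=least_squares(f,[0]*5);print(r.x.round(3),r.fun[:12].reshape(-1,2).round(1).tolist())
# loop with refined picks
pt=np.array([[365,360],[532,187]])/5+[90,110]-.4; ps=np.array([[452,450]])/5+[300,100]-.4
print(ray(t,pt[0],192),ray(sc,ps[0],192))
# base corners z? edges direction
b=np.array([[392,78],[635,105],[605,283],[362,245]])/5+[90,110]-.4
B=np.array([ray(t,x,10) for x in b]);print(B.round(0)); print(np.arctan2(-(B[0]-B[1])[0],(B[0]-B[1])[1]))
```

```text
yaw -0.13498680874745023 [352.52072145 257.11968363 170.78123488]
nominal [[0.1, -0.6], [-1.2, -0.2], [-1.2, 0.8], [-2.6, -0.8], [-1.7, -0.3], [-2.6, -1.4]]
[-0.912 -0.363 -0.258  0.018  0.031] [[-1.0, 0.4], [-2.3, -0.3], [0.0, 1.0], [-1.5, 0.2], [-0.5, -0.2], [-1.4, -0.6]]
[557.80250642 180.6606755  192.        ] [569.43134395 276.86714541 192.        ]
[[769. 227.  10.]
 [752.  77.  10.]
 [641.  91.  10.]
 [663. 239.  10.]]
-0.11128104899781897
```

```bash
python3 plan.py 434.4 245.7 170 -0.125
```

```text
t 7.65 tcp [352.6 257.3 170.9] F [ 0.2  0.1 -2.3] w 7.4 j [ 0.48 -0.   -0.53  1.04 -0.    0.62]
shift [-0.0032  0.5508  0.0082] turn [ 0.0048 -0.0025 -0.0126]
```

Request:
{"method": "carry_out", "body": {"targets": [{"x":0,"y":0.15,"z":0,"ax":0,"ay":0,"az":-0.005,"claw":1},{"x":0,"y":0.3,"z":0,"ax":0,"ay":0,"az":-0.01,"claw":1},{"x":0,"y":0.45,"z":0,"ax":0,"ay":0,"az":-0.0126,"claw":1},{"x":-0.003,"y":0.55,"z":0.005,"ax":0,"ay":0,"az":-0.0126,"claw":1},{"x":-0.003,"y":0.55,"z":0.005,"ax":0,"ay":0,"az":-0.0126,"claw":1},{"x":-0.003,"y":0.55,"z":0.005,"ax":0,"ay":0,"az":-0.0126,"claw":1},{"x":-0.003,"y":0.55,"z":0.005,"ax":0,"ay":0,"az":-0.0126,"claw":1}]}}

```text
t: 8.35
tcp_pos: [432.8, 246.7, 170.3]
eef_rot: [0.0, 0.749, 0.662, 0.001]
ft_force: [-0.5, -0.2, -0.8]
gripper_width: 7.2
```

```bash
python3 plan.py 482 239.7 170 -0.125; python3 snap.py g scene top
python3 - <<'E'
import cv2
t=cv2.imread("pics/g_top.png");s=cv2.imread("pics/g_scene.png")
cv2.imwrite("pics/g1.png",cv2.resize(t[120:230,90:200],None,fx=5,fy=5,interpolation=cv2.INTER_CUBIC))
cv2.imwrite("pics/g2.png",cv2.resize(s[100:220,300:430],None,fx=5,fy=5,interpolation=cv2.INTER_CUBIC))
E
```

```text
t 8.35 tcp [432.8 246.7 170.3] F [-0.5 -0.2 -0.8] w 7.2 j [ 0.39  0.11 -0.41  1.05  0.    0.51]
shift [-0.0057  0.3311  0.003 ] turn [ 0.0031 -0.0023  0.0023]
```

View pics/g1.png

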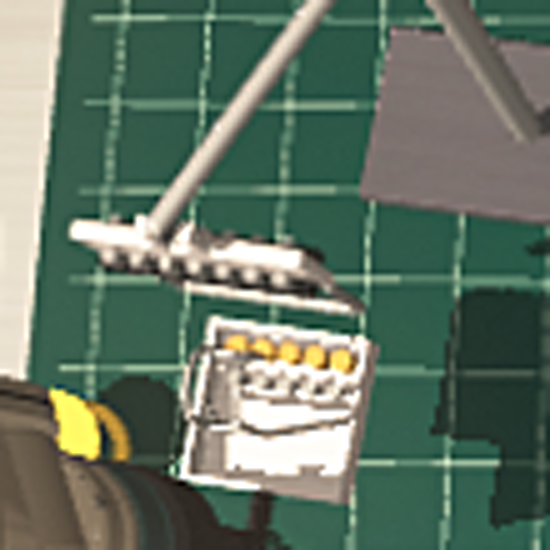

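View pics/g2.png

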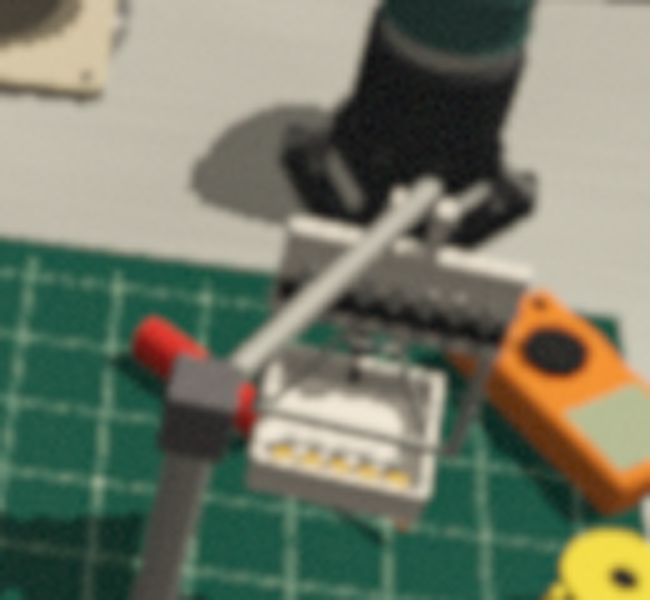

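Request:
{"method": "carry_out", "body": {"targets": [{"x":0,"y":0.1,"z":0,"ax":0,"ay":0,"az":0,"claw":1},{"x":-0.003,"y":0.2,"z":0,"ax":0,"ay":0,"az":0,"claw":1},{"x":-0.006,"y":0.28,"z":0,"ax":0,"ay":0,"az":0,"claw":1},{"x":-0.006,"y":0.325,"z":0,"ax":0,"ay":0,"az":0,"claw":1},{"x":-0.006,"y":0.325,"z":0,"ax":0,"ay":0,"az":0,"claw":1},{"x":-0.006,"y":0.325,"z":0,"ax":0,"ay":0,"az":0,"claw":1},{"x":-0.006,"y":0.325,"z":0,"ax":0,"ay":0,"az":0,"claw":1}]}}

```text
t: 9.15
tcp_pos: [481.8, 239.9, 170.6]
eef_rot: [0.0, 0.749, 0.662, 0.002]
ft_force: [-0.2, -0.2, -1.7]
gripper_width: 7.3
```

```bash
python3 plan.py 482 239.7 132 -0.125; python3 snap.py i scene top
python3 - <<'E'
import cv2
t=cv2.imread("pics/i_top.png");s=cv2.imread("pics/i_scene.png")
cv2.imwrite("pics/i1.png",cv2.resize(t[120:230,90:200],None,fx=5,fy=5,interpolation=cv2.INTER_CUBIC))
cv2.imwrite("pics/i2.png",cv2.resize(s[125:225,320:420],None,fx=6,fy=6,interpolation=cv2.INTER_CUBIC))
E
```

```text
t 9.15 tcp [481.8 239.9 170.6] F [-0.2 -0.2 -1.7] w 7.3 j [ 0.34  0.18 -0.33  1.06  0.    0.46]
shift [-0.0017  0.0005  0.2575] turn [ 0.0039 -0.0027  0.0021]
```

View pics/i1.png

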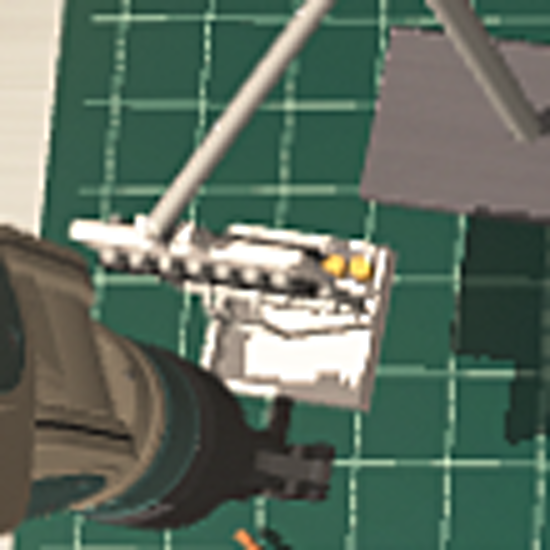

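View pics/i2.png

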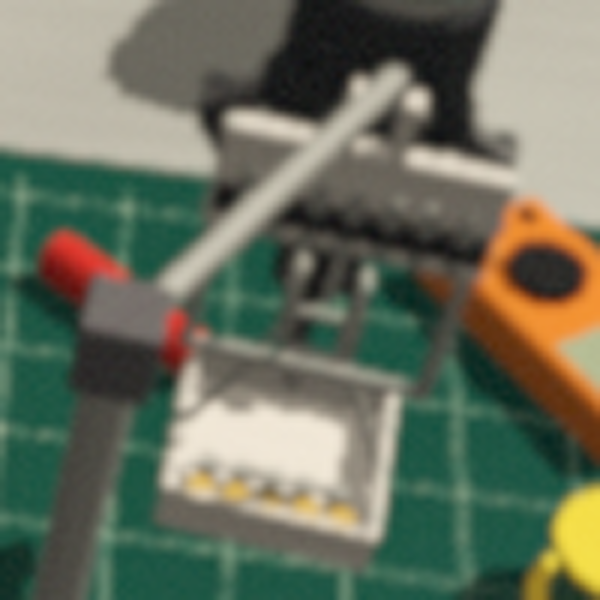

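Run:
```python
from h import *
D=pickle.load(open("i.pkl","rb"));s,sc=D["scene"]
q=s["eef_rot"];Rt=R.from_quat([q[1],q[2],q[3],q[0]]).as_matrix();yaw=np.arctan2(Rt[1,1],Rt[0,1])
def W(P,pit=.018):
    L=R.from_euler('y',pit).apply(np.array(P,float)+[82,0,-43]);return loc([*s["tcp_pos"][:2],yaw],L)+[0,0,s["tcp_pos"][2]]
P=[[17,-12,85],[17,12,85],[0,-12,114],[0,12,114],[42,42,22],[42,-42,22],[42,42,0],[42,-42,0]]
print(yaw,((proj(sc,W(P))+.4-[320,125])*6).round(0).tolist())
B=loc([563.5,229.5,-.125],[[0,-46,192],[0,46,192],[0,-43,255],[0,43,255]])
print(((proj(sc,B)+.4-[320,125])*6).round(0).tolist())
```

```text
-0.12337688759044614 [[274.0, 354.0], [337.0, 368.0], [296.0, 270.0], [360.0, 284.0], [370.0, 538.0], [157.0, 488.0], [357.0, 572.0], [147.0, 522.0]]
[[182.0, 335.0], [418.0, 389.0], [221.0, 222.0], [453.0, 273.0]]
```

Request:
{"method": "carry_out", "body": {"targets": [{"x":0,"y":0,"z":0.06,"ax":0,"ay":0,"az":0,"claw":1},{"x":0,"y":0,"z":0.12,"ax":0,"ay":0,"az":0,"claw":1},{"x":0,"y":0,"z":0.18,"ax":0,"ay":0,"az":0,"claw":1},{"x":0,"y":0,"z":0.22,"ax":0,"ay":0,"az":0,"claw":1},{"x":0,"y":0,"z":0.22,"ax":0,"ay":0,"az":0,"claw":1},{"x":0,"y":0,"z":0.22,"ax":0,"ay":0,"az":0,"claw":1}]}}

```text
t: 9.85
tcp_pos: [482.4, 240.0, 137.5]
eef_rot: [0.001, 0.749, 0.662, 0.002]
ft_force: [0.4, 0.4, -1.7]
gripper_width: 6.9
```

```bash
python3 plan.py 482 239.7 129 -0.125; python3 snap.py j scene top
python3 - <<'E'
import cv2
t=cv2.imread("pics/j_top.png");s=cv2.imread("pics/j_scene.png")
cv2.imwrite("pics/j1.png",cv2.resize(t[120:230,90:200],None,fx=5,fy=5,interpolation=cv2.INTER_CUBIC))
cv2.imwrite("pics/j2.png",cv2.resize(s[125:225,320:420],None,fx=6,fy=6,interpolation=cv2.INTER_CUBIC))
E
```

```text
t 9.85 tcp [482.4 240.  137.5] F [ 0.4  0.4 -1.7] w 6.9 j [ 0.34  0.21 -0.36  0.99  0.    0.46]
shift [-0.0023 -0.0026  0.0567] turn [ 0.0043 -0.0027  0.002 ]
```

View pics/j2.png

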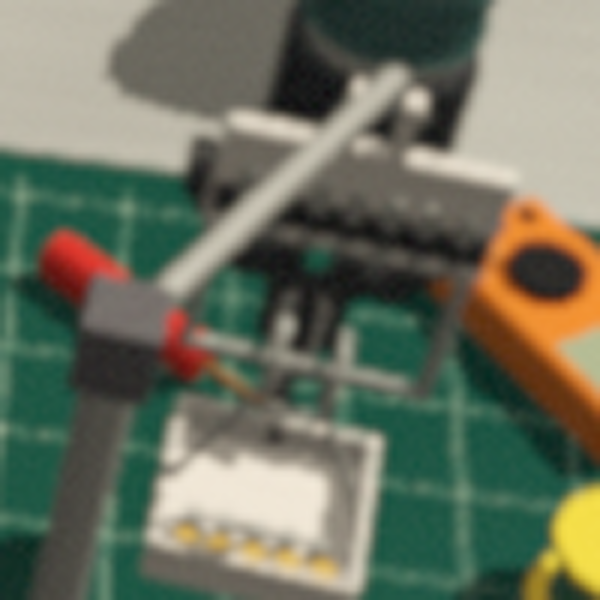

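Run:
```python
import cv2
s=cv2.imread("pics/j_scene.png")
cv2.imwrite("pics/j3.png",cv2.resize(s[172:200,350:392],None,fx=18,fy=18,interpolation=cv2.INTER_CUBIC))
s=cv2.imread("pics/j_top.png")
cv2.imwrite("pics/j4.png",cv2.resize(s[160:210,120:180],None,fx=11,fy=11,interpolation=cv2.INTER_CUBIC))
from h import *
D=pickle.load(open("j.pkl","rb"));st,sc=D["scene"];t=D["top"][1]
q=st["eef_rot"];Rt=R.from_quat([q[1],q[2],q[3],q[0]]).as_matrix();yaw=np.arctan2(Rt[1,1],Rt[0,1])
def W(P,pit=.018):
    L=R.from_euler('y',pit).apply(np.array(P,float)+[82,0,-43]);return loc([*st["tcp_pos"][:2],yaw],L)+[0,0,st["tcp_pos"][2]]
P=W([[17,-12,85],[17,-12,97],[0,-12,114],[-17,-12,97],[-17,-12,22],[17,12,85],[17,12,97],[0,12,114],[-17,12,97],[-17,12,22]])
print(((proj(sc,P)+.4-[350,172])*18).round(0).tolist());print(((proj(t,P)+.4-[120,160])*11).round(0).tolist())
```

```text
[[229.0, 391.0], [248.0, 331.0], [292.0, 148.0], [281.0, 144.0], [169.0, 505.0], [413.0, 434.0], [434.0, 373.0], [479.0, 191.0], [463.0, 185.0], [341.0, 545.0]]
[[344.0, 157.0], [328.0, 145.0], [290.0, 201.0], [299.0, 292.0], [394.0, 354.0], [242.0, 144.0], [225.0, 131.0], [185.0, 187.0], [195.0, 278.0], [298.0, 340.0]]
```

View pics/j3.png

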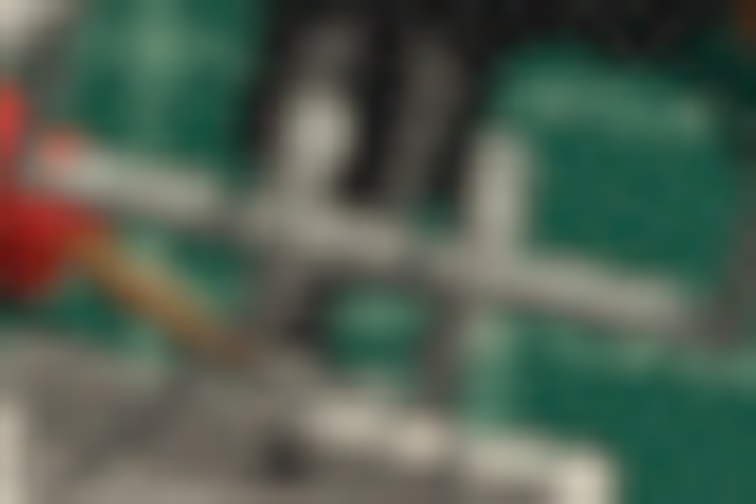

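View pics/j4.png

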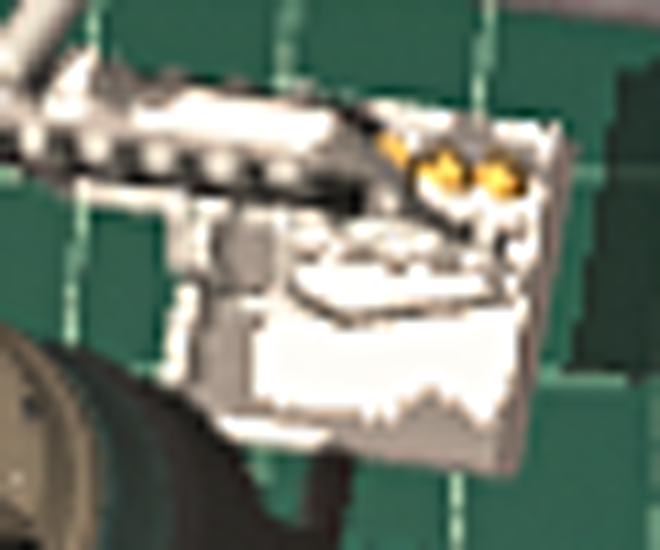

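Request:
{"method": "carry_out", "body": {"targets": [{"x":0,"y":0,"z":0.025,"ax":0,"ay":0,"az":0,"claw":1},{"x":0,"y":0,"z":0.05,"ax":0,"ay":0,"az":0,"claw":1},{"x":0,"y":0,"z":0.06,"ax":0,"ay":0,"az":0,"claw":1},{"x":0,"y":0,"z":0.06,"ax":0,"ay":0,"az":0,"claw":1},{"x":0,"y":0,"z":0.06,"ax":0,"ay":0,"az":0,"claw":1}]}}

```text
t: 10.45
tcp_pos: [482.5, 240.0, 128.8]
eef_rot: [0.001, 0.749, 0.662, 0.002]
ft_force: [-0.6, -0.5, -1.6]
gripper_width: 7.3
```

```bash
python3 plan.py 482 239.7 125 -0.125; python3 snap.py k scene
python3 - <<'E'
from cell import state
import numpy as np
s=state();print(s["ft_force"],s["ft_torque"])
E
```

```text
t 10.45 tcp [482.5 240.  128.8] F [-0.6 -0.5 -1.6] w 7.3 j [ 0.34  0.22 -0.37  0.97  0.    0.46]
shift [-0.0028 -0.0034  0.0254] turn [ 0.005  -0.003   0.0019]
[ 0.94078318 -0.10466799 -2.18474688] [ 0.03011572  0.10632853 -0.022856  ]
```

No contact yet; lower in small steps.

Request:
{"method": "carry_out", "body": {"targets": [{"x":0,"y":0,"z":0.01,"ax":0,"ay":0,"az":0,"claw":1},{"x":0,"y":0,"z":0.015,"ax":0,"ay":0,"az":0,"claw":1},{"x":0,"y":0,"z":0.02,"ax":0,"ay":0,"az":0,"claw":1},{"x":0,"y":0,"z":0.02,"ax":0,"ay":0,"az":0,"claw":1}]}}

```text
t: 10.9
tcp_pos: [483.6, 240.3, 126.7]
eef_rot: [0.001, 0.749, 0.662, 0.003]
ft_force: [0.5, -0.1, 1.9]
gripper_width: 7.0
```

```bash
python3 plan.py 482 239.7 125 -0.125; python3 snap.py k scene top;  python3 - <<'E'
from cell import state
import cv2
s=state();print(s["ft_force"],s["ft_torque"])
s=cv2.imread("pics/k_scene.png")
cv2.imwrite("pics/k3.png",cv2.resize(s[130:230,330:430],None,fx=6,fy=6,interpolation=cv2.INTER_CUBIC))
E
```

```text
t 10.9 tcp [483.6 240.3 126.7] F [ 0.5 -0.1  1.9] w 7.0 j [ 0.34  0.22 -0.38  0.97 -0.    0.47]
shift [-0.005  -0.0101  0.0113] turn [ 0.0079 -0.0038  0.0018]
[ 0.11798922 -0.11143556  4.33548232] [-0.06516937 -0.24467774 -0.01778369]
```

View pics/k3.png

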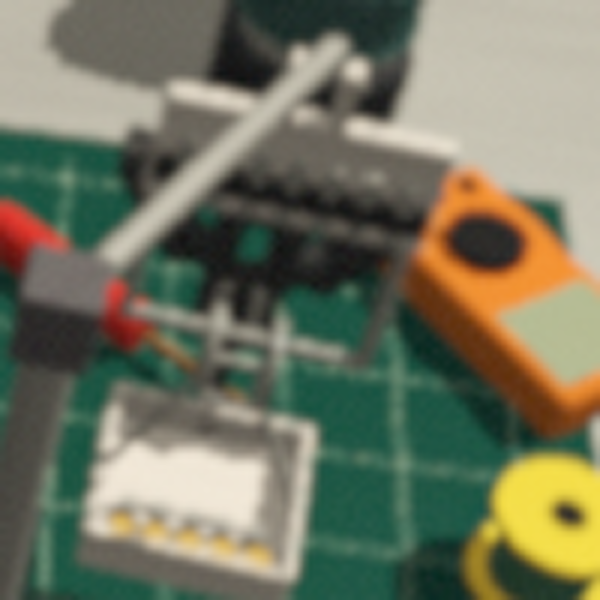

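Request:
{"method": "carry_out", "body": {"targets": [{"x":0,"y":0,"z":-0.005,"ax":0,"ay":0,"az":0,"claw":1},{"x":0,"y":0,"z":-0.005,"ax":0,"ay":0,"az":0,"claw":1},{"x":0,"y":0,"z":-0.005,"ax":0,"ay":0,"az":0,"claw":0.8},{"x":0,"y":0,"z":-0.005,"ax":0,"ay":0,"az":0,"claw":0.75},{"x":0,"y":0,"z":-0.005,"ax":0,"ay":0,"az":0,"claw":0.7},{"x":0,"y":0,"z":-0.005,"ax":0,"ay":0,"az":0,"claw":0.65},{"x":0,"y":0,"z":-0.005,"ax":0,"ay":0,"az":0,"claw":0.6},{"x":0,"y":0,"z":-0.005,"ax":0,"ay":0,"az":0,"claw":0.55},{"x":0,"y":0,"z":-0.005,"ax":0,"ay":0,"az":0,"claw":0.5},{"x":0,"y":0,"z":-0.005,"ax":0,"ay":0,"az":0,"claw":0.5}]}}

```text
t: 12.0
tcp_pos: [482.6, 240.1, 126.6]
eef_rot: [0.001, 0.749, 0.662, 0.002]
ft_force: [0.2, -0.4, 0.3]
gripper_width: 21.1
```

```bash
python3 plan.py 482 239.7 125 -0.125; python3 snap.py l scene top wrist;  python3 - <<'E'
import cv2
s=cv2.imread("pics/l_scene.png")
cv2.imwrite("pics/l3.png",cv2.resize(s[130:230,330:430],None,fx=6,fy=6,interpolation=cv2.INTER_CUBIC))
E
```

```text
t 12.0 tcp [482.6 240.1 126.6] F [ 0.2 -0.4  0.3] w 21.1 j [ 0.34  0.22 -0.38  0.97  0.    0.46]
shift [-0.003  -0.0037  0.0106] turn [ 0.0051 -0.0031  0.0019]
```

View pics/l3.png

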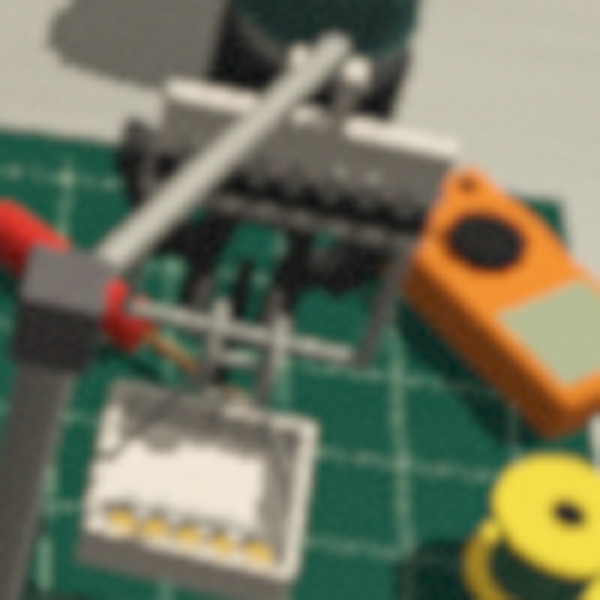

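View pics/l_wrist.png

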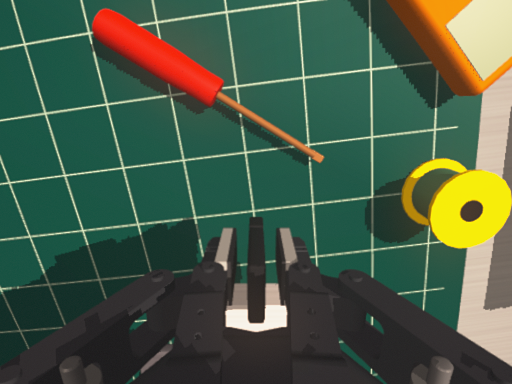

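Request:
{"method": "carry_out", "body": {"targets": [{"x":0,"y":0,"z":0,"ax":0,"ay":0,"az":0,"claw":0.3},{"x":0,"y":0,"z":0,"ax":0,"ay":0,"az":0,"claw":0},{"x":0,"y":0,"z":0,"ax":0,"ay":0,"az":0,"claw":0},{"x":0,"y":-0.05,"z":0,"ax":0,"ay":0,"az":0,"claw":0},{"x":0,"y":-0.12,"z":0,"ax":0,"ay":0,"az":0,"claw":0},{"x":0,"y":-0.24,"z":0,"ax":0,"ay":0,"az":0,"claw":0},{"x":0,"y":-0.4,"z":0,"ax":0,"ay":0,"az":0,"claw":0},{"x":0,"y":-0.6,"z":0,"ax":0,"ay":0,"az":0,"claw":0},{"x":0,"y":-0.7,"z":0,"ax":0,"ay":0,"az":0,"claw":0},{"x":0,"y":-0.7,"z":0,"ax":0,"ay":0,"az":0,"claw":0}]}}

```text
t: 13.15
tcp_pos: [375.6, 252.7, 125.7]
eef_rot: [0.0, 0.749, 0.663, 0.001]
ft_force: [0.3, -0.8, 0.6]
gripper_width: 43.0
```

```bash
python3 plan.py 482 239.7 125 -0.125; python3 snap.py m scene top wrist;  python3 - <<'E'
import cv2
s=cv2.imread("pics/m_scene.png")
cv2.imwrite("pics/m3.png",cv2.resize(s[130:230,330:430],None,fx=6,fy=6,interpolation=cv2.INTER_CUBIC))
E
```

```text
t 13.15 tcp [375.6 252.7 125.7] F [ 0.3 -0.8  0.6] w 43.0 j [ 0.45  0.08 -0.55  0.94 -0.    0.57]
shift [-3.000e-04  7.144e-01  6.600e-03] turn [ 0.0029 -0.0018  0.0045]
```

View pics/m3.png

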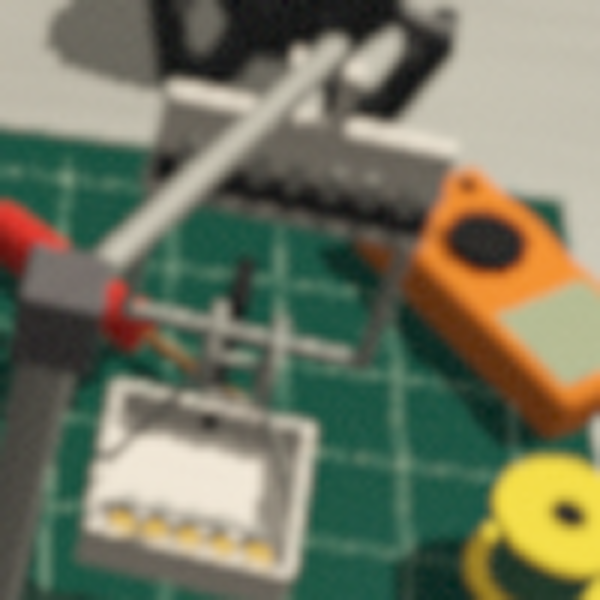

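View pics/m_top.png

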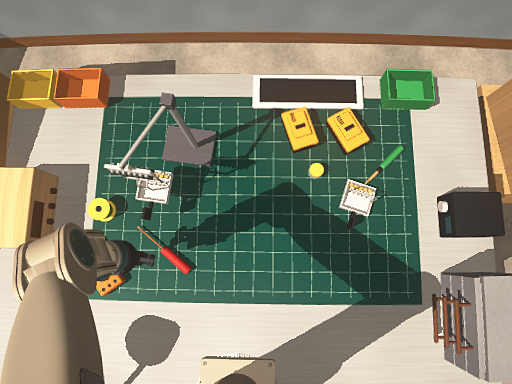

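View pics/m_wrist.png

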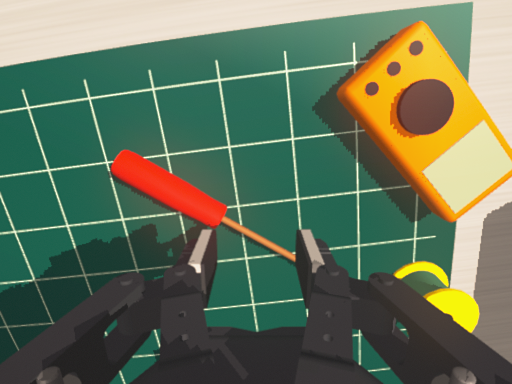

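Request:
{"method": "carry_out", "body": {"targets": [{"x":0,"y":0,"z":0,"ax":0,"ay":0,"az":0,"claw":0},{"x":0,"y":0,"z":0,"ax":0,"ay":0,"az":0,"claw":0},{"x":0,"y":0,"z":0,"ax":0,"ay":0,"az":0,"claw":0},{"x":0,"y":0,"z":0,"ax":0,"ay":0,"az":0,"claw":0},{"x":0,"y":0,"z":0,"ax":0,"ay":0,"az":0,"claw":0},{"x":0,"y":0,"z":0,"ax":0,"ay":0,"az":0,"claw":0},{"x":0,"y":0,"z":0,"ax":0,"ay":0,"az":0,"claw":0},{"x":0,"y":0,"z":0,"ax":0,"ay":0,"az":0,"claw":0},{"x":0,"y":0,"z":0,"ax":0,"ay":0,"az":0,"claw":0},{"x":0,"y":0,"z":0,"ax":0,"ay":0,"az":0,"claw":0},{"x":0,"y":0,"z":0,"ax":0,"ay":0,"az":0,"claw":0},{"x":0,"y":0,"z":0,"ax":0,"ay":0,"az":0,"claw":0}]}}

```text
t: 14.5
tcp_pos: [378.4, 253.0, 126.2]
eef_rot: [0.001, 0.749, 0.662, 0.002]
ft_force: [-0.1, -0.1, -0.3]
gripper_width: 42.9
```

```bash
python3 snap.py n scene top; sleep 0; python3 snap.py o scene top;  python3 - <<'E'
from h import *
A,B,C=[pickle.load(open(x+".pkl","rb")) for x in "mno"]
sl={"scene":(slice(150,230),slice(335,400)),"top":(slice(155,222),slice(100,180))}
for c in sl:
    for X,Y in((A,B),(B,C)):
        a=X[c][1]["frame"][sl[c]].astype(np.float32).mean(2);b=Y[c][1]["frame"][sl[c]].astype(np.float32).mean(2)
        print(c,cv2.phaseCorrelate(a,b),abs(a-b).mean(), abs(a-b).max())
cv2.imwrite("pics/n3.png",cv2.resize(B["scene"][1]["frame"][160:225,335:400,::-1],None,fx=9,fy=9,interpolation=cv2.INTER_CUBIC))
E
```

```text
scene ((-0.01594611682923386, -0.016631064099705384), 1.0019765827390883) 1.2523078 19.666672
scene ((-0.004623148823029055, -0.0027949982887207625), 1.0033596850103803) 1.2145513 8.333332
top ((0.0019093562736927083, -0.0020581346712731374), 0.999447543753518) 0.49956468 2.6666641
top ((0.008226900450480912, -0.0009549807700039992), 1.00012407646411) 0.48924124 3.0
```

View pics/n3.png

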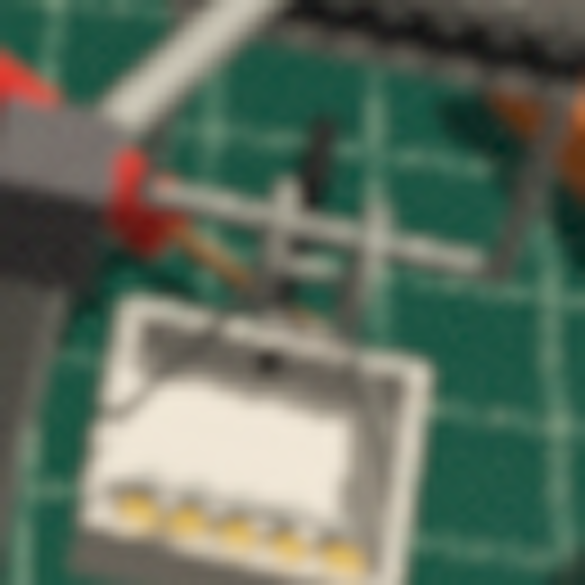

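```bash
python3 -c "
from cell import manip
print(manip.finish_job())"
```

```text
the job is handed in; nothing more can be done
None
```

The hook tray now hangs from the loop's lower bar by both hooks, below the bit holder. I handed the job in at about 15 s, and no verdict came back.

- **Moves:** I gripped the tray by its tab, brought the hooks in over the bar from the free side and lowered until the bar took the weight. The wrist force in z went from about -2 N to between +2 and +4 N. I then opened the gripper and backed off about 105 mm.
- **Last checks:** The scene picture shows both hooks crossing over the bar. Pictures taken 1.3 s apart after release differ by less than 0.02 px, so the tray is still. The gripper is clear of everything and the wrist force is about zero.
- **Level and clearance:** I did not fit the hanging tray's tilt again after release. It drooped about 1° in the grip, and in the pictures it barely moved when let go. From the contact height, its underside should be about 85 mm above the bench.
- **Other tray:** I never went near the arched-handle tray, and it looks unmoved in the top picture.
- **Disagreement:** The hook pixels I predicted from the arm pose before lowering were 1–2 px off those seen (about 3–5 mm). That was inside the hook mouth's tolerance, and contact came about 1–3 mm lower than expected.

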